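# Find and release the latched channel key

### The job

One of the four identical keys on the vacuum controller has been left latched down. With the closed fingertips tap the keys lightly, one after another from the left-most to the right-most as the robot sees them, to feel which one it is; then press that key all the way down and let go so that it springs up. While searching give the other keys no more than a light tap; leave all four keys up, and do not disturb the bottle, beaker and tip box around it.

Things in the scene. Friction and masses are not known exactly. Their poses are not given: they have to be found in the camera images.
- controller: White vacuum controller, a box 130 x 250 mm (its x, y), fixed to the bench, flat top 60 mm above it. Origin: centre of its underside. Its x axis points away from the robot, y to the robot's left, z up, turned by up to 20 degrees. On top, at x = -22 mm, a row of four identical orange square keys 54 mm apart; behind them, at x = +38 mm, four steel hose barbs rise 22 mm above the top.
- key_1_top (a point): Centre of the top face of the left-most key (as the robot sees it), an orange cap 26 x 26 mm, on the controller at x = -22 mm, y = +81 mm; 76 mm above the bench when the key is up, 71 mm when latched. It moves with the key.
- key_2_top (a point): Centre of the top face of the second-from-left key (as the robot sees it), an orange cap 26 x 26 mm, on the controller at x = -22 mm, y = +27 mm; 76 mm above the bench when the key is up, 71 mm when latched. It moves with the key.
- key_3_top (a point): Centre of the top face of the third-from-left key (as the robot sees it), an orange cap 26 x 26 mm, on the controller at x = -22 mm, y = -27 mm; 76 mm above the bench when the key is up, 71 mm when latched. It moves with the key.
- key_4_top (a point): Centre of the top face of the right-most key (as the robot sees it), an orange cap 26 x 26 mm, on the controller at x = -22 mm, y = -81 mm; 76 mm above the bench when the key is up, 71 mm when latched. It moves with the key.
- key_1 (a joint): Downward travel of the left-most key in m: 0 up, 0.005 latched, 0.010 bottomed. All four keys are alike: a key that is up starts to give at 2 N and takes 1 N more per mm (7 N at 5 mm, 12 N at 10 mm). Exactly one starts latched; any may be it.
- key_2 (a joint): Travel of the second key from the left, likewise. A latched key stands 5 mm low and does not give to less than about 7 N. Pushed about 3 mm further (past 0.008; push it to the bottom, 12 N) its catch lets go, and it springs up to 0 as the finger leaves.
- key_3 (a joint): Travel of the third key from the left, likewise. A key that is up gives to a light tap and springs back; pushing it beyond 0.007 counts as pressing it, not tapping it.
- key_4 (a joint): Travel of the right-most key, likewise.
- bottle: White round reagent bottle with red cap, 58 mm across, 120 mm tall, loose, standing beside the controller's left end. Bystander. Origin: centre of its underside.
- beaker: Open glass beaker, 68 mm across at the rim, 85 mm tall, loose, standing beside the controller's right end. Bystander. Origin: centre of its underside.
- tipbox: Blue pipette-tip box with yellow tips, 75 x 115 mm, about 51 mm tall, loose, standing beyond the controller. Bystander. Origin: centre of its underside.

How it is judged:
By the outcome, as a careful person would: the job done as asked, in the order asked, and still so for the second after the job is handed in, with the robot touching nothing.
It also fails if it takes over 54 s, if anything falls off the work surface, if the arm or the gripper's body presses on something with over 40 N, if the wrist force passes 120 N, or if a joint passes its speed limit or range.

### The arm

A 6-joint arm with a two-finger parallel gripper is mounted at the origin on the work surface. World frame = base frame: x ahead of the robot, y to its left, z up, the work surface at z = 0. Lengths are in mm, angles in degrees, forces in N, time in s.
With the tool pointing down it reaches from about 350 to 850 mm from the base axis. Payload 8.1 kg.
Tool frame: the origin (TCP) lies on the front face of the gripper's body, between the roots of the fingers; the fingertips stand r.finger_overhang ahead of it and the grasp point (between the pads) lies 54 mm ahead of it (r.finger_overhang is the distance from the TCP to the fingertips, in mm); y points along the fingers, z is the direction in which the jaws open and shut, and the axes are right-handed (so a half turn about y gives the same grasp; the last joint's range is limited). The gripper opens to 85 mm and grips with 20 to 120 N. Pads are 22 mm wide; open, the fingers measure 114 mm over their backs; the gripper's body (76 mm by 85 mm) begins 54 mm behind the grasp point. The pads swing forward as they close: fully open they stand 13 mm farther back than shut.
Start: joints at [-77.2, 7.471, 85.268, -0, 87.261, -4.893], TCP at [182.37, -571.618, 303.892] pointing down, gripper open.
Joint ranges: [-169.43, 169.43], [-51.17, 129.36], [1.28, 143.12], [-76.62, 256.62], [0, 156.53], [-152.29, 152.29]. Speed limits (degrees/s): [136.94, 136.94, 159.86, 180, 180, 180].

### API

Orientations are given as [roll, pitch, yaw] about the fixed x, y, z axes, in that order (R = Rz(yaw) Ry(pitch) Rx(roll)).
In Python, from bench import r gives the robot as it stands. The module is installed in compiled form; this text tells all that it offers.
- The arm moves only by the tool arm_command, never from a script. Its argument "increments" is a list of rows, each a list of 6 numbers: the shift along the tool's x, y, z in m, then the turn, a rotation vector about the tool's x, y, z in rad. In form: [[tx, ty, tz, wx, wy, wz], ...]. A call has exactly 10 rows; each row is the pose to reach, as a shift and turn from the pose commanded when the call began, along the tool's axes at that moment; what a row does not reach only later rows make up. A row lasts 1/8 s, in which the tool goes at most 62.5 mm and 10.7 degrees, less where a joint would pass 70% of its speed; a pose out of reach is approached as far as the arm can. A call with a gripper value outside its range is refused whole. "jaw" is the gripper's target within -1 to 1 (shut at 1, half-way at 0, fully open at -1), set as the call begins (left out, the last holds). The fingers move at their own pace and stop on an object; "force" is the grip in N (left out, the last holds). Time passes only in rows, so rows that repeat a pose let the fingers close, or fill a call up. It gives the time, the measured TCP pose, the force and the opening at its end, in the units of the state.
- r.sense(): the state, without advancing time (a new reading comes with each control period).
- r.snapshot(name): name is "scene" or "side" or "wrist"; returns the picture (400x640x3 uint8, red, green, blue); there is no depth.
- r.camera_model(name): a dict with "intrinsics" (3x3 intrinsics, pixels), "cam_to_world" (4x4, takes a point from camera to world coordinates). Camera axes: x right, y down, z forward; pixel columns grow to the right and rows downward; lengths in mm; the calibration is good to about 2 mm. The wrist camera is an equidistant fisheye: a pixel r from the principal point sees the ray r / f radians off the axis. A picture is of the moment at which its call begins: read the wrist's pose just before it. camera_model takes no time and is no camera call; for the wrist camera it gives the pose at the moment of the call.
- r.hand_in(): hands the job in, once; it reports no verdict.
Trained networks look in the newest picture that a camera, given by its name, has taken for a name from the list of things; names that differ only in an ending like _2 or _b are one class to them, and where a whole thing is asked for, a point or a joint stands for the part that bears it (a point fixed in the world has none). Each returns a list of dicts, best first, with "conf" (0 to 1); they miss things now and then, are a little off and sometimes report something else, mostly with a low value. They report only what shows in the picture. A call takes as long as a camera call.
- r.trace(camera, target): "mask" (400x640 bool, what is visible of it) and "position" ([column, row] in pixels, amid what is visible of it).
- r.spot_point(camera, target): "position" ([column, row] in pixels: a listed point, or the origin of a listed thing).
The state is a dict: "time": time; "joint_pos": joint angles; "qd": joint speeds; "joint_efforts": joint torques, N m; "tool_pos": TCP position; "tcp_rot": TCP orientation; "ft_force": force on the tool from outside, world axes, zero at the start; "wrist_torque": the same for the moment, N m; "finger_gap": finger opening in mm.
Only numpy, scipy, OpenCV 4.12 (cv2) and the standard library are available. Lean on these libraries where they do the work, as an engineer would, in place of code of your own. Each camera call takes 0.05 s, during which the arm holds its last target.

## Working session

There is one attempt and no reset: what is moved stays moved. The work goes in short steps, Python scripts to look and compute and a tool call to move; the robot and the scene stay as the last step left them, time stands still between calls to the robot, and variables do not carry over. Pictures are saved under pics/ and viewed, and the job is handed in when it is done.

Besides the shell and the picture viewer there is one more tool, called after "Request:" by a JSON object that holds its "api" and its "payload", one argument or row to a line. arm_command: Moves the arm, as the interface text tells. Its arguments: {"type":"object","properties":{"increments":{"type":"array","items":{"type":"array","items":{"type":"number"}}},"jaw":{"type":"number"},"force":{"type":"number"}},"required":["increments"]}

```bash
mkdir -p pics
python3 - <<'E'
from bench import r
import cv2,numpy as np
s=r.sense();print(s, r.finger_overhang)
for n in ["scene","side"]:
    im=r.snapshot(n);cv2.imwrite(f"pics/{n}0.png",im[:,:,::-1])
    print(n,r.camera_model(n))
    for t in ["key_1_top","controller"]:
        print(t,[(np.round(d['position'],1),round(d['conf'],2)) for d in r.spot_point(n,t)])
print(r.sense()['time'])
E
```

```text
{'time': 0.0, 'joint_pos': array([-7.72004246e+01,  7.51482733e+00,  8.53301469e+01,  7.17424323e-04,
        8.72584933e+01, -4.89392941e+00]), 'qd': array([ 0.05229965, -0.06844474, -0.04947269, -0.01876417, -0.02215109,
        0.01909882]), 'joint_efforts': array([-3.78418787e-03, -5.69405615e+01, -5.00557244e+01, -3.72476607e-04,
        1.43785664e-02, -3.82271980e-05]), 'tool_pos': array([ 182.28109891, -571.21609836,  302.83889161]), 'tcp_rot': array([-9.01030293e+01,  9.54088434e-03, -1.62306539e+02]), 'ft_force': array([ 0.59507361,  0.84083331, -0.37970589]), 'wrist_torque': array([-0.03790361, -0.04365778,  0.02987344]), 'finger_gap': 85.17872142773308} 72.6
scene {'intrinsics': array([[403.35379454,   0.        , 322.4310985 ],
       [  0.        , 403.35379454, 203.97265687],
       [  0.        ,   0.        ,   1.        ]]), 'cam_to_world': array([[ 4.19233093e-01,  6.22149705e-01, -6.61190864e-01,
         1.21616865e+03],
       [ 9.07862997e-01, -2.83012111e-01,  3.09336263e-01,
        -2.77755196e+02],
       [ 5.32844215e-03, -7.29954718e-01, -6.83474738e-01,
         7.26851332e+02],
       [ 0.00000000e+00,  0.00000000e+00,  0.00000000e+00,
         1.00000000e+00]])}
key_1_top [(array([302.1, 198.2]), 0.45)]
controller [(array([277.8, 241.2]), 0.74)]
side {'intrinsics': array([[510.94219585,   0.        , 319.06531632],
       [  0.        , 510.94219585, 199.68245797],
       [  0.        ,   0.        ,   1.        ]]), 'cam_to_world': array([[-7.54086226e-01, -3.38178910e-01,  5.63017752e-01,
         4.72098727e+00],
       [-6.56680034e-01,  3.73618280e-01, -6.55118855e-01,
         7.17590698e+02],
       [ 1.11936566e-02, -8.63738621e-01, -5.03815736e-01,
         6.27998960e+02],
       [ 0.00000000e+00,  0.00000000e+00,  0.00000000e+00,
         1.00000000e+00]])}
key_1_top [(array([352.7, 209.3]), 0.46)]
controller [(array([364.4, 222. ]), 0.76)]
0.3
```

View pics/scene0.png

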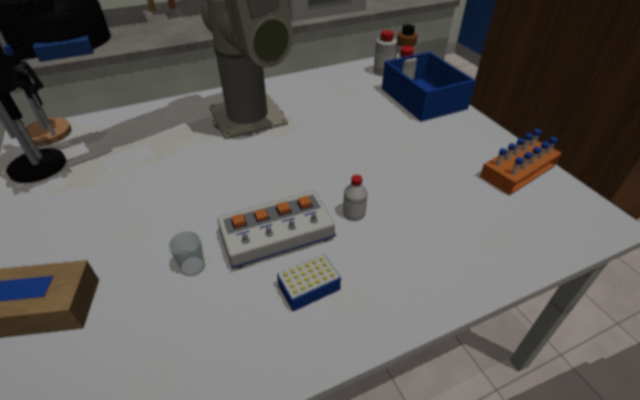

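View pics/side0.png

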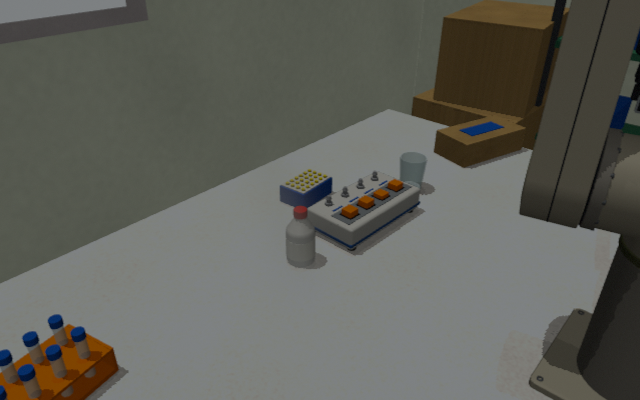

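The scene view looks back at the robot. Its keys are at about (239,220), (262,215), (284,208) and (305,202), with key 1 at (305,202) next to the bottle. In the side view the keys run from (350,211) for key 1 to (396,185) for key 4. I'll segment the orange and fit the pose.

```bash
cat > h.py <<'E'
from bench import r
import cv2,numpy as np
from scipy.optimize import least_squares
def proj(n,P):
    m=r.camera_model(n);T=np.linalg.inv(m['cam_to_world']);p=T[:3,:3]@np.asarray(P,float).T+T[:3,3:]
    q=m['intrinsics']@p;return (q[:2]/q[2]).T
def blobs(n,im,box):
    h=cv2.cvtColor(im,cv2.COLOR_RGB2HSV);m=((h[...,0]>3)&(h[...,0]<18)&(h[...,1]>170)&(h[...,2]>70)).astype(np.uint8)
    mm=np.zeros_like(m);x0,y0,x1,y1=box;mm[y0:y1,x0:x1]=m[y0:y1,x0:x1]
    k,l,st,c=cv2.connectedComponentsWithStats(mm)
    return [(c[i],st[i,4]) for i in range(1,k) if st[i,4]>12]
def w(pose,P):
    x,y,a=pose;c,s=np.cos(a),np.sin(a);P=np.asarray(P,float)
    return np.c_[x+c*P[:,0]-s*P[:,1],y+s*P[:,0]+c*P[:,1],P[:,2]]
def cap(n,pose,ky,ztop=76):
    P=[[-22+a,ky+b,z] for a in(-13,13) for b in(-13,13) for z in(63,ztop)]
    h=cv2.convexHull(proj(n,w(pose,P)).astype(np.float32));M=cv2.moments(h);return np.array([M['m10']/M['m00'],M['m01']/M['m00']])
E
python3 - <<'E'
from h import *
B={}
for n,box in [("scene",(220,185,325,240)),("side",(330,170,415,225))]:
    im=cv2.imread(f"pics/{n}0.png")[:,:,::-1].copy()
    b=sorted(blobs(n,im,box),key=lambda t:t[0][0]); 
    if n=="scene": b=b[::-1]
    print(n,[(np.round(c,1),a) for c,a in b]);B[n]=[c for c,a in b]
    x0,y0,x1,y1=box; cv2.imwrite(f"pics/{n}crop.png",cv2.resize(im[y0:y1,x0:x1,::-1],None,fx=7,fy=7,interpolation=cv2.INTER_CUBIC))
ys=[81,27,-27,-81]
def f(p,ns):
    q=[p[0]*1e3,p[1]*1e3,p[2]]
    return np.concatenate([cap(n,q,y)-c for n in ns for y,c in zip(ys,B[n])])
for ns in (["scene"],["side"],["scene","side"]):
    s=least_squares(f,[.55,0,0],args=(ns,));print(ns,s.x[:2]*1e3,np.degrees(s.x[2]),np.round(s.fun.reshape(-1,2),2).tolist())
p=[s.x[0]*1e3,s.x[1]*1e3,s.x[2]]
print(w(p,[[-22,y,76] for y in ys]))
print(w(p,[[38,y,82] for y in ys]))
E
```

```text
scene [(array([304.4, 202.3]), np.int32(86)), (array([282.9, 208.3]), np.int32(89)), (array([260.8, 215. ]), np.int32(89)), (array([238.2, 220.8]), np.int32(103))]
side [(array([349.4, 210.6]), np.int32(142)), (array([365.6, 201.3]), np.int32(131)), (array([380.5, 193.5]), np.int32(100)), (array([394.8, 184.5]), np.int32(114))]
['scene'] [576.86680147 -98.33205219] 0.5964051653318988 [[-0.62, -0.66], [-0.18, -0.06], [0.12, -0.0], [0.06, 1.29]]
['side'] [569.03595269 -96.89366169] -4.020404768845778 [[-1.09, 0.4], [-0.45, 0.61], [0.51, -0.16], [1.18, 0.82]]
['scene', 'side'] [572.29892401 -98.5453397 ] -1.7925272999224557 [[-0.55, -1.04], [-0.42, -1.06], [-0.36, -1.66], [-0.6, -1.07], [-0.43, -0.05], [-0.58, -0.16], [-0.4, -1.21], [-0.5, -0.49]]
[[ 552.84340214  -16.89680837   76.        ]
 [ 551.15426054  -70.87038339   76.        ]
 [ 549.46511894 -124.84395841   76.        ]
 [ 547.77597735 -178.81753343   76.        ]]
[[ 612.81404105  -18.77363236   82.        ]
 [ 611.12489945  -72.74720739   82.        ]
 [ 609.43575786 -126.72078241   82.        ]
 [ 607.74661626 -180.69435743   82.        ]]
```

Run:
```python
from h import *
for n,t in [("scene","bottle"),("scene","beaker"),("side","bottle"),("side","beaker")]:
    d=r.spot_point(n,t)
    m=r.camera_model(n)
    for e in d[:1]:
        v=m['cam_to_world'][:3,:3]@np.linalg.inv(m['intrinsics'])@np.r_[e['position'],1];o=m['cam_to_world'][:3,3]
        print(n,t,e['conf'],np.round(o-v*o[2]/v[2]))
```

```text
scene bottle 0.82 [574. 112.   0.]
scene beaker 0.56 [ 580. -305.    0.]
side bottle 0.75 [ 623. -117.    0.]
side beaker 0.62 [ 583. -311.    0.]
```

```bash
cat >> h.py <<'E'
from scipy.spatial.transform import Rotation as Ro
def delta(tgt):
    s=r.sense();R=Ro.from_euler('xyz',s['tcp_rot'],degrees=True).as_matrix()
    return R.T@(np.array(tgt)-s['tool_pos'])
E
python3 - <<'E'
from h import *
print(delta([551,-17,230]))
E
```

```text
[-519.73774319   73.90094876 -416.31172835]
```

Request:
{"api": "arm_command", "payload": {
  "increments": [
    [-0.045, 0, -0.036, 0, 0.03, 0],
    [-0.09, 0.01, -0.072, 0, 0.07, 0],
    [-0.135, 0.02, -0.108, 0, 0.1, 0],
    [-0.18, 0.03, -0.144, 0, 0.14, 0],
    [-0.225, 0.04, -0.18, 0, 0.17, 0],
    [-0.27, 0.05, -0.216, 0, 0.2, 0],
    [-0.315, 0.06, -0.252, 0, 0.24, 0],
    [-0.36, 0.065, -0.288, 0, 0.27, 0],
    [-0.405, 0.07, -0.324, 0, 0.31, 0],
    [-0.45, 0.074, -0.36, 0, 0.345, 0]
  ],
  "jaw": 1,
  "force": 40
}}

```text
time: 1.75
tool_pos: [502.6, -90.1, 230.1]
tcp_rot: [-90.0, 0.0, 177.9]
ft_force: [0.7, -0.6, 0.0]
finger_gap: -0.0
```

Run:
```python
from h import *
s=r.sense();print(s['time'],s['tool_pos'],s['tcp_rot'],s['finger_gap'],s['ft_force'],r.finger_overhang)
print(delta([551,-17,230]))
```

```text
1.75 [502.57640294 -90.12310566 230.05653584] [-8.99800658e+01  4.91251404e-02  1.77862210e+02] -0.0102996733093015 [ 0.73079699 -0.62250318  0.03258698] 72.6
[-4.56621312e+01  6.96347923e-02 -7.48785781e+01]
```

Run:
```python
from h import *
m=r.camera_model("wrist");im=r.snapshot("wrist");cv2.imwrite("pics/w1.png",im[:,:,::-1]);np.savez("w1.npz",K=m['intrinsics'],T=m['cam_to_world']);print(m)
```

```text
{'intrinsics': array([[309.70691629,   0.        , 315.05870003],
       [  0.        , 309.70691629, 199.64092126],
       [  0.        ,   0.        ,   1.        ]]), 'cam_to_world': array([[-3.76074976e-02, -9.54332323e-01, -2.96370535e-01,
         5.77723487e+02],
       [-9.99292317e-01,  3.61339588e-02,  1.04500220e-02,
        -9.20547396e+01],
       [ 7.36246922e-04,  2.96553798e-01, -9.55015865e-01,
         3.00265138e+02],
       [ 0.00000000e+00,  0.00000000e+00,  0.00000000e+00,
         1.00000000e+00]])}
```

View pics/w1.png

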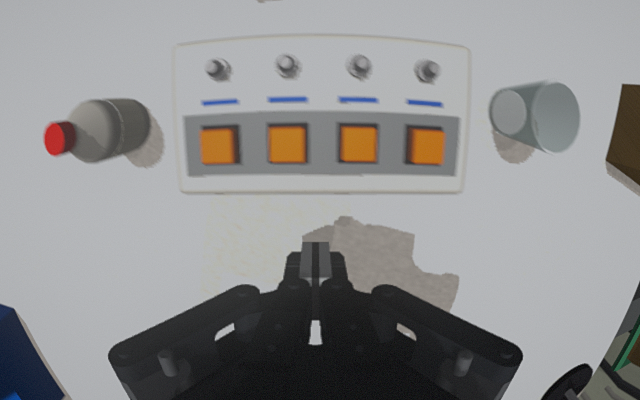

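The wrist view shows the four caps at about (219,146), (288,144), (358,144) and (427,146), with the bottle to the left and the beaker to the right. I'll refine the positions from this view.

Run:
```python
from h import *
z=np.load("w1.npz");K,T=z['K'],z['T']
im=cv2.imread("pics/w1.png")[:,:,::-1].copy()
h=cv2.cvtColor(im,cv2.COLOR_RGB2HSV);m=((h[...,0]>8)&(h[...,0]<25)&(h[...,1]>150)&(h[...,2]>185)).astype(np.uint8);m[:110]=0;m[175:]=0
k,l,st,c=cv2.connectedComponentsWithStats(m)
b=[(c[i],st[i]) for i in range(1,k) if st[i,4]>100];b.sort(key=lambda t:t[0][0])
def ray(u,v,zz):
    d=(np.array([u,v])-K[:2,2])/K[0,0];t=np.hypot(*d);v=np.r_[np.sin(t)*d/t,np.cos(t)];v=T[:3,:3]@v
    return T[:3,3]+v*(zz-T[2,3])/v[2]
P=np.array([ray(*c,76) for c,_ in b])
for (cc,s),p in zip(b,P):
    print(cc,s,p,ray(*cc,71), ray(s[0],s[1]+s[3]/2,76)[1]-ray(s[0]+s[2],s[1]+s[3]/2,76)[1])
print(np.linalg.norm(np.diff(P,axis=0),axis=1),np.degrees(np.arctan2(-(P[3]-P[0])[0]*-1,-(P[3]-P[0])[1]*1)))
```

```text
Traceback (most recent call last):
numpy.exceptions.AxisError: axis 1 is out of bounds for array of dimension 1
```

Run:
```python
from h import *
z=np.load("w1.npz");K,T=z['K'],z['T']
im=cv2.imread("pics/w1.png")[:,:,::-1].copy()
h=cv2.cvtColor(im,cv2.COLOR_RGB2HSV);print(h[146,[219,288,358,427]],h[146,[203,205,237,239]])
m=((h[...,0]>8)&(h[...,0]<25)&(h[...,1]>150)&(h[...,2]>150)).astype(np.uint8);m[:110]=0;m[175:]=0
m=cv2.morphologyEx(m,cv2.MORPH_OPEN,np.ones((5,5)))
k,l,st,c=cv2.connectedComponentsWithStats(m)
b=[(c[i],st[i]) for i in range(1,k) if st[i,4]>100];b.sort(key=lambda t:t[0][0])
def ray(u,v,zz):
    d=(np.array([u,v])-K[:2,2])/K[0,0];t=np.hypot(*d);v=np.r_[np.sin(t)*d/t,np.cos(t)];v=T[:3,:3]@v
    return T[:3,3]+v*(zz-T[2,3])/v[2]
for (cc,s) in b:
    print(cc,s,ray(*cc,76),ray(*cc,71))
```

```text
[[ 16 200 184]
 [ 17 215 184]
 [ 17 209 184]
 [ 17 224 182]] [[ 16 204 186]
 [ 16 200 186]
 [  6  55  69]
 [165   6  85]]
[216.51941238 146.22665268] [202 130  30  33 953] [552.89529089 -17.23968103  76.        ] [552.34174529 -15.57167638  71.        ]
[286.34129089 144.43147657] [ 270  128   34   34 1131] [550.95727762 -70.29976655  76.        ] [550.36052394 -69.81473858  71.        ]
[358.71522556 143.85808271] [ 343  128   33   33 1064] [ 549.54460245 -123.06196717   76.        ] [ 548.91635312 -123.75327451   71.        ]
[427.64925373 146.29317697] [413 130  31  33 938] [ 547.27422129 -176.61741272   76.        ] [ 546.59535372 -178.50274082   71.        ]
```

Run:
```python
from h import *
z=np.load("w1.npz");K,T=z['K'],z['T']
for L in (54,60,72.6,85.6):
    p=np.linalg.inv(T)@np.r_[502.6,-90.1,230-L,1];t=np.arctan2(np.hypot(*p[:2]),p[2]);print(L,K[:2,2]+K[0,0]*t*p[:2]/np.hypot(*p[:2]))
print(delta([553,-17,167]))
```

```text
54 [316.73941205 274.83336378]
60 [316.66989779 268.43911803]
72.6 [316.53787653 256.35684545]
85.6 [316.41875689 245.52317585]
[-45.42468367  62.9664155  -69.18775807]
```

Run:
```python
from h import *
for i in range(2):
    s=r.sense();print(s['time'],s['tool_pos'],s['tcp_rot'],s['qd']); r.trace("wrist","bottle")
```

```text
1.8 [504.93695414 -84.70369474 229.62004931] [-9.02006037e+01  1.30646535e-01  1.77914641e+02] [ -4.89066977  -1.50149531   1.62169426  -0.58024399   0.83112199
 -11.93631951]
1.85 [503.50624478 -87.29737409 229.60280639] [-9.01040376e+01  3.45051573e-02  1.78164139e+02] [-4.64454322 -1.40776198  1.40108204 -2.50351352  1.18299227 -6.62869614]
```

Request:
{"api": "arm_command", "payload": {
  "increments": [
    [-0.01, 0.01, -0.015, 0, 0, 0],
    [-0.02, 0.02, -0.031, 0, 0, 0],
    [-0.03, 0.03, -0.046, 0, 0, 0],
    [-0.04, 0.04, -0.062, 0, 0, 0],
    [-0.0486, 0.05, -0.0767, 0, 0, 0],
    [-0.0486, 0.059, -0.0767, 0, 0, 0],
    [-0.0486, 0.065, -0.0767, 0, 0, 0],
    [-0.0486, 0.0693, -0.0767, 0, 0, 0],
    [-0.0486, 0.0693, -0.0767, 0, 0, 0],
    [-0.0486, 0.0693, -0.0767, 0, 0, 0]
  ]
}}

```text
time: 3.15
tool_pos: [553.2, -17.3, 161.0]
tcp_rot: [-90.0, 0.0, 177.9]
ft_force: [-0.5, -0.2, 0.2]
finger_gap: -0.3
```

Run:
```python
from h import *
s=r.sense();print(s['time'],s['tool_pos'],s['tcp_rot'],s['qd'].round(1),s['ft_force'])
im=r.snapshot("side");cv2.imwrite("pics/s1.png",cv2.resize(im[100:300,220:480,::-1],None,fx=3,fy=3,interpolation=cv2.INTER_CUBIC))
s=r.sense();print(s['time'],s['tool_pos'],s['ft_force'])
```

```text
3.15 [553.17819287 -17.28485995 161.04891271] [-8.99966190e+01  4.03053494e-02  1.77901748e+02] [ 0.1 -0.  -0.1  0.  -0.1  0.1] [-0.54857393 -0.23100429  0.19531538]
3.2 [553.24392752 -17.24756912 161.10669365] [-0.51258373 -0.3657663   0.30102307]
```

View pics/s1.png

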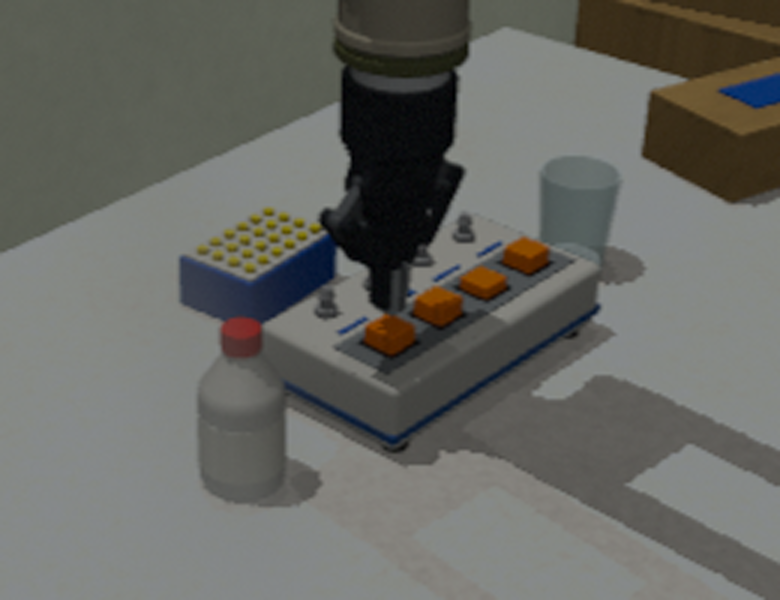

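Request:
{"api": "arm_command", "payload": {
  "increments": [
    [0, 0.004, 0, 0, 0, 0],
    [0, 0.007, 0, 0, 0, 0],
    [0, 0.0095, 0, 0, 0, 0],
    [0, 0.0115, 0, 0, 0, 0],
    [0, 0.0125, 0, 0, 0, 0],
    [0, 0.0132, 0, 0, 0, 0],
    [0, 0.0138, 0, 0, 0, 0],
    [0, 0.0143, 0, 0, 0, 0],
    [0, 0.0143, 0, 0, 0, 0],
    [0, 0.0143, 0, 0, 0, 0]
  ]
}}

```text
time: 4.45
tool_pos: [553.0, -17.0, 146.3]
tcp_rot: [-90.0, -0.0, 177.9]
ft_force: [-2.1, 1.0, 4.3]
finger_gap: 0.1
```

Key 1 gives with 4.3 N at 2.3 mm, so it is up. Next is key 2.

Request:
{"api": "arm_command", "payload": {
  "increments": [
    [0, -0.005, 0, 0, 0, 0],
    [0, -0.012, 0, 0, 0, 0],
    [0, -0.0143, 0.006, 0, 0, 0],
    [0, -0.0143, 0.018, 0, 0, 0],
    [0, -0.0143, 0.03, 0, 0, 0],
    [0, -0.0143, 0.042, 0, 0, 0],
    [0, -0.0143, 0.05, 0, 0, 0],
    [0, -0.0143, 0.0537, 0, 0, 0],
    [0, -0.0113, 0.0537, 0, 0, 0],
    [0, -0.007, 0.0537, 0, 0, 0]
  ]
}}

```text
time: 5.7
tool_pos: [551.1, -70.4, 153.1]
tcp_rot: [-90.0, 0.0, 177.9]
ft_force: [0.6, 0.1, 0.2]
finger_gap: -0.1
```

Request:
{"api": "arm_command", "payload": {
  "increments": [
    [0, 0.0015, 0, 0, 0, 0],
    [0, 0.003, 0, 0, 0, 0],
    [0, 0.0045, 0, 0, 0, 0],
    [0, 0.0055, 0, 0, 0, 0],
    [0, 0.006, 0, 0, 0, 0],
    [0, 0.0065, 0, 0, 0, 0],
    [0, 0.007, 0, 0, 0, 0],
    [0, 0.007, 0, 0, 0, 0],
    [0, 0.007, 0, 0, 0, 0],
    [0, 0.007, 0, 0, 0, 0]
  ]
}}

```text
time: 6.95
tool_pos: [551.2, -70.6, 146.4]
tcp_rot: [-90.0, 0.0, 177.9]
ft_force: [-1.3, 2.1, 4.3]
finger_gap: 0.1
```

Key 2 also gives (4.3 N), so it is up. Next is key 3.

Request:
{"api": "arm_command", "payload": {
  "increments": [
    [0, -0.005, 0, 0, 0, 0],
    [0, -0.012, 0, 0, 0, 0],
    [0, -0.0143, 0.006, 0, 0, 0],
    [0, -0.0143, 0.018, 0, 0, 0],
    [0, -0.0143, 0.03, 0, 0, 0],
    [0, -0.0143, 0.042, 0, 0, 0],
    [0, -0.0143, 0.05, 0, 0, 0],
    [0, -0.0143, 0.0537, 0, 0, 0],
    [0, -0.0113, 0.0537, 0, 0, 0],
    [0, -0.007, 0.0537, 0, 0, 0]
  ]
}}

```text
time: 8.2
tool_pos: [549.2, -124.0, 153.1]
tcp_rot: [-90.0, 0.0, 177.9]
ft_force: [-0.2, 0.2, 1.1]
finger_gap: 0.1
```

Request:
{"api": "arm_command", "payload": {
  "increments": [
    [0, 0.0015, 0, 0, 0, 0],
    [0, 0.003, 0, 0, 0, 0],
    [0, 0.0045, 0, 0, 0, 0],
    [0, 0.0055, 0, 0, 0, 0],
    [0, 0.006, 0, 0, 0, 0],
    [0, 0.0065, 0, 0, 0, 0],
    [0, 0.007, 0, 0, 0, 0],
    [0, 0.007, 0, 0, 0, 0],
    [0, 0.007, 0, 0, 0, 0],
    [0, 0.007, 0, 0, 0, 0]
  ]
}}

```text
time: 9.45
tool_pos: [549.1, -124.3, 146.3]
tcp_rot: [-90.0, 0.0, 177.9]
ft_force: [-0.2, 0.0, -0.2]
finger_gap: -0.4
```

There is no contact at tip height 73.7, which suggests key 3 is the low one. I'll go a little further to touch it lightly.

Request:
{"api": "arm_command", "payload": {
  "increments": [
    [0, 0.0005, 0, 0, 0, 0],
    [0, 0.001, 0, 0, 0, 0],
    [0, 0.0015, 0, 0, 0, 0],
    [0, 0.002, 0, 0, 0, 0],
    [0, 0.0024, 0, 0, 0, 0],
    [0, 0.0027, 0, 0, 0, 0],
    [0, 0.003, 0, 0, 0, 0],
    [0, 0.003, 0, 0, 0, 0],
    [0, 0.003, 0, 0, 0, 0],
    [0, 0.003, 0, 0, 0, 0]
  ]
}}

```text
time: 10.7
tool_pos: [549.2, -124.3, 143.7]
tcp_rot: [-90.0, 0.0, 177.9]
ft_force: [-3.0, 1.1, 4.8]
finger_gap: 0.1
```

At tip 71.1 it resists with 4.8 N and stands 5 mm low, so key 3 is latched. I'll finish the sweep with key 4.

Request:
{"api": "arm_command", "payload": {
  "increments": [
    [0, -0.007, 0, 0, 0, 0],
    [0, -0.015, 0, 0, 0, 0],
    [0, -0.0173, 0.006, 0, 0, 0],
    [0, -0.0173, 0.018, 0, 0, 0],
    [0, -0.0173, 0.03, 0, 0, 0],
    [0, -0.0173, 0.042, 0, 0, 0],
    [0, -0.0173, 0.05, 0, 0, 0],
    [0, -0.0173, 0.0537, 0, 0, 0],
    [0, -0.0143, 0.0537, 0, 0, 0],
    [0, -0.01, 0.0537, 0, 0, 0]
  ]
}}

```text
time: 11.95
tool_pos: [547.2, -177.7, 153.0]
tcp_rot: [-90.0, 0.0, 177.9]
ft_force: [1.0, 0.4, 0.6]
finger_gap: 0.1
```

Request:
{"api": "arm_command", "payload": {
  "increments": [
    [0, 0.0015, 0, 0, 0, 0],
    [0, 0.003, 0, 0, 0, 0],
    [0, 0.0045, 0, 0, 0, 0],
    [0, 0.0055, 0, 0, 0, 0],
    [0, 0.006, 0, 0, 0, 0],
    [0, 0.0065, 0, 0, 0, 0],
    [0, 0.007, 0, 0, 0, 0],
    [0, 0.007, 0, 0, 0, 0],
    [0, 0.007, 0, 0, 0, 0],
    [0, 0.007, 0, 0, 0, 0]
  ]
}}

```text
time: 13.2
tool_pos: [547.3, -177.9, 146.4]
tcp_rot: [-90.0, 0.0, 177.9]
ft_force: [-0.6, 1.5, 4.2]
finger_gap: -0.2
```

Request:
{"api": "arm_command", "payload": {
  "increments": [
    [0, -0.005, 0, 0, 0, 0],
    [0, -0.012, 0, 0, 0, 0],
    [0, -0.0143, -0.006, 0, 0, 0],
    [0, -0.0143, -0.018, 0, 0, 0],
    [0, -0.0143, -0.03, 0, 0, 0],
    [0, -0.0143, -0.042, 0, 0, 0],
    [0, -0.0143, -0.05, 0, 0, 0],
    [0, -0.0143, -0.0537, 0, 0, 0],
    [0, -0.0113, -0.0537, 0, 0, 0],
    [0, -0.007, -0.0537, 0, 0, 0]
  ]
}}

```text
time: 14.45
tool_pos: [549.2, -124.6, 153.1]
tcp_rot: [-90.0, 0.0, 177.9]
ft_force: [0.6, -0.3, 0.5]
finger_gap: 0.1
```

Request:
{"api": "arm_command", "payload": {
  "increments": [
    [0, 0.003, 0, 0, 0, 0],
    [0, 0.006, 0, 0, 0, 0],
    [0, 0.008, 0, 0, 0, 0],
    [0, 0.0095, 0, 0, 0, 0],
    [0, 0.011, 0, 0, 0, 0],
    [0, 0.0125, 0, 0, 0, 0],
    [0, 0.014, 0, 0, 0, 0],
    [0, 0.015, 0, 0, 0, 0],
    [0, 0.0157, 0, 0, 0, 0],
    [0, 0.0157, 0, 0, 0, 0]
  ]
}}

```text
time: 15.7
tool_pos: [549.2, -124.4, 138.9]
tcp_rot: [-90.0, 0.0, 177.9]
ft_force: [-6.6, 1.6, 11.1]
finger_gap: -0.1
```

Request:
{"api": "arm_command", "payload": {
  "increments": [
    [0, 0.0004, 0, 0, 0, 0],
    [0, 0.0008, 0, 0, 0, 0],
    [0, 0.0012, 0, 0, 0, 0],
    [0, 0.0015, 0, 0, 0, 0],
    [0, 0.0015, 0, 0, 0, 0],
    [0, 0.0015, 0, 0, 0, 0],
    [0, 0.0015, 0, 0, 0, 0],
    [0, 0.0015, 0, 0, 0, 0],
    [0, 0.0015, 0, 0, 0, 0],
    [0, 0.0015, 0, 0, 0, 0]
  ]
}}

```text
time: 16.95
tool_pos: [549.3, -124.4, 138.5]
tcp_rot: [-90.0, 0.0, 177.9]
ft_force: [-10.6, 2.5, 20.6]
finger_gap: -0.2
```

Request:
{"api": "arm_command", "payload": {
  "increments": [
    [0, -0.003, 0, 0, 0, 0],
    [0, -0.007, 0, 0, 0, 0],
    [0, -0.012, 0, 0, 0, 0],
    [0, -0.02, 0, 0, 0, 0],
    [0, -0.03, 0, 0, 0, 0],
    [0, -0.045, 0, 0, 0, 0],
    [0.015, -0.065, 0, 0, 0, 0],
    [0.03, -0.08, 0, 0, 0, 0],
    [0.042, -0.088, 0, 0, 0, 0],
    [0.047, -0.09, 0, 0, 0, 0]
  ]
}}

```text
time: 18.2
tool_pos: [502.3, -122.8, 227.7]
tcp_rot: [-90.0, 0.1, 177.9]
ft_force: [0.2, 0.7, -0.9]
finger_gap: 0.3
```

Run:
```python
from h import *
print(r.sense()['time'],r.sense()['tool_pos'],r.sense()['ft_force'])
im=r.snapshot("side");cv2.imwrite("pics/s2.png",cv2.resize(im[140:280,260:440,::-1],None,fx=4,fy=4,interpolation=cv2.INTER_CUBIC))
im=r.snapshot("wrist");cv2.imwrite("pics/w2.png",im[:,:,::-1])
```

```text
18.2 [ 502.2956563  -122.79577024  227.65476731] [ 0.20755861  0.6819217  -0.87008112]
```

View pics/s2.png

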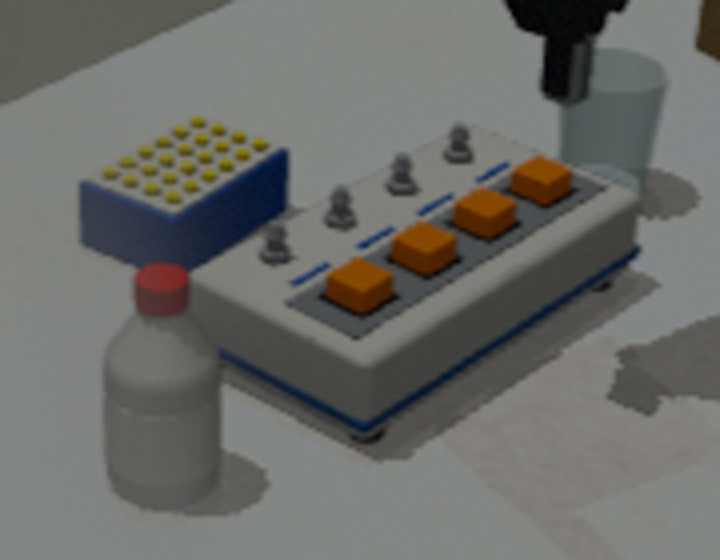

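View pics/w2.png

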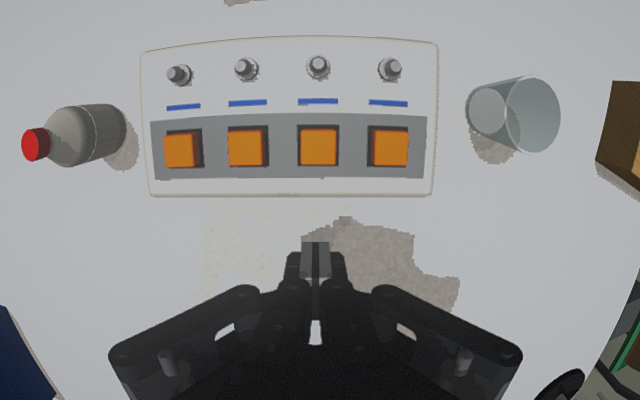

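The side crop shows all four caps, at (360,285), (425,248), (485,213) and (541,181), standing equally proud. In the wrist view the caps match too, at row 149, and the bottle and beaker are in place. One check by numbers, then I'll hand in.

Run:
```python
from h import *
im=r.snapshot("side")
print([(c.round(1),a) for c,a in sorted(blobs("side",im.copy(),(330,170,415,225)),key=lambda t:t[0][0])])
old=cv2.imread("pics/side0.png")[:,:,::-1].astype(int);d=np.abs(im.astype(int)-old).max(2)
for nm,(a,b,c,e) in dict(bottle=(283,203,318,268),beaker=(405,170,430,190),tip=(280,168,333,206)).items(): print(nm,(d[b:e,a:c]>40).sum())
print(r.sense()['qd'].round(1)); print(r.hand_in())
```

```text
[(array([349.5, 210.8]), np.int32(146)), (array([365.6, 201.4]), np.int32(136)), (array([380.7, 192.6]), np.int32(124)), (array([394.8, 184.6]), np.int32(113))]
bottle 0
beaker 0
tip 0
[ 0.1  1.  -0.2  0.1 -0.3  0. ]
the job is handed in; nothing more can be done
None
```

The latched key was key 3, third from the left. I pressed it to the bottom and it sprang back up, so all four keys are now up. The job was handed in at about 18 s of the 54 s allowed.

- **Search:** I tapped the keys from left to right with the closed fingertips. Keys 1, 2 and 4 each gave about 2.3 mm at about 4.3 N, so they were up. Key 3 was not touched until the tip reached 71 mm, and there it held firm at 4.8 N, so it was latched.
- **Release:** After finishing the sweep with key 4, I went back and pressed key 3 to its stop, about 10 mm down at 20.6 N. I then lifted away clear of everything.
- **Last checks:** In the side view key 3's cap is about 1 px higher than before, and its visible area grew from 100 to 124 px, in line with the other keys. The regions I compared around the bottle, beaker and tip box show no changed pixels.
- **Disagreements:** The network's side-view spot for the bottle was clearly wrong, so I ignored it. The first look fitted the controller about 8 mm and 4.6° apart between the two cameras. The wrist view agreed with the combined fit to about 2 mm.

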